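# Change over two bench air valves

### The arm

A 7-joint arm with a two-finger parallel gripper is mounted at the origin on a cart in front of the work surface, level with it; the furniture and walls round the work are solid. World frame = base frame: x ahead of the robot, y to its left, z up, the work surface at z = 0. Lengths are in m, angles in rad, forces in N, time in s.
With the tool pointing down it reaches from about 0.4 to 0.85 m from the base axis. Payload 10.4 kg.
Tool frame: the origin (TCP) lies between the finger pads; the fingertips stand 17 mm ahead of it and the grasp point (between the pads) lies 2 mm behind it; z points along the fingers, y is the line along which they close (so a half turn about z gives the same grasp; the last joint's range is limited). The gripper opens to 85 mm and grips with 20 to 120 N. Pads are 22 mm wide; open, the fingers measure 114 mm over their backs; the gripper's body (76 mm by 85 mm) begins 54 mm behind the grasp point. The pads swing forward as they close: fully open they stand 13 mm farther back than shut.
Start: joints at [1.226, 0.332, -0.065, 1.46, 0.022, 1.35, -0.088], TCP at [0.198, -0.593, 0.248] pointing down, gripper open.
Joint ranges: [-2.6, 2.6], [-0.5, 2.12], [-1.47, 1.34], [0.16, 2.42], [-1.27, 4.41], [0.06, 2.06], [-2.6, 2.6]. Speed limits (rad/s): [2.22, 2.22, 2.79, 2.79, 3.14, 3.14, 3.14].

### API

Orientations are given as a unit quaternion [x, y, z, w].
In Python, from workcell import readout, imaging, manip gives the robot as it stands. The module is installed in compiled form; this text tells all that it offers.
- The arm moves only by the shell command python3 -m crank 'ROWS' [OPENING] [FORCE]. ROWS is JSON, a list of rows, each a list of 4 numbers: the shift along the tool's x, y, z as a fraction of full scale, then the turn about the tool's z as a fraction of full scale. In form: [[x, y, z, yaw], ...]. A call has 1 to 5 rows; each row is the pose to reach, as a shift and turn from the pose commanded when the call began, along the tool's axes at that moment; what a row does not reach only later rows make up. Full scale, the value 1, is 400 mm for a shift and 60 degrees for a turn. A row lasts 1/12 s, in which the tool goes at most 41.7 mm and 7.16 degrees, less where a joint would pass 70% of its speed; a pose out of reach is approached as far as the arm can. A call with a number of a shift or a turn outside -1 to 1 is refused whole. A call with a gripper value outside its range is refused whole. OPENING is the gripper command: -1 is shut, 1 is fully open, values between are in proportion, set as the call begins (- or left out, the last holds). The fingers move at their own pace and stop on an object; FORCE is the grip in N (left out, the last holds). Time passes only in rows, so rows that repeat a pose let the fingers close. It gives the time, the measured TCP pose, the force, the opening and the grip force at its end, in the units of the state.
- readout.get_obs(): the state, without advancing time (a new reading comes with each control period).
- imaging.camera(name): name is "scene" or "top"; returns a dict with "color" (400x640x3 uint8, red, green, blue), "fx", "fy", "cx", "cy" (pixels), "rvec" (rotation vector, rad) and "tvec" (3), from world to camera coordinates, as OpenCV has them. Camera axes: x right, y down, z forward; pixel columns grow to the right and rows downward; lengths in m; the calibration is good to about 2 mm. A picture is of the moment at which its call begins. There is no depth.
- manip.hand_in(): hands the job in; it is judged then, once.
The state is a dict: "clock": time; "joint_pos": joint angles; "joint_velocities": joint speeds; "tau": joint torques, N m; "position": TCP position; "ee_rot": TCP orientation; "ft_force": force on the tool from outside, world axes, zero at the start; "torque": the same for the moment, N m; "grip_width": opening from 0.0 (shut) to 1.0 (fully open); "grasp_force": force on a finger pad.
Only numpy, scipy, OpenCV 4.12 (cv2) and the standard library are available. Lean on these libraries where they do the work, as an engineer would, in place of code of your own. Each camera call takes 0.05 s, during which the arm holds its last target. There are 200 camera calls.

### The job

Two identical outlet valves with lever handles stand on the bench: one is open (lever along its pipe), the other is shut (lever across its pipe). Change over to the other line: first turn the open valve fully shut against its stop, and only then turn the valve that was shut fully open against its stop. Let go of the levers and do not shift or tip the small things standing around.

Things in the scene. Friction and masses are not known exactly. Their poses are not given: they have to be found in the camera images.
- duty_valve: valve that is open at the start, at either place; fixed: 21 mm steel pipe rising from the worktop at its +x (68 mm out, collar 52 mm wide), bent level at height 52 mm, brass ball valve 62 mm long, hose nozzle toward its -x (77 mm out). Origin on the worktop straight below the vertical stem on which the lever turns; +z up. Only the lever is higher than 85 mm.
- duty_valve_lever (a joint): rad: 0 = fully shut, lever across the pipe (valve's +y); 1.571 = fully open, lever along the pipe, over the nozzle (valve's -x). Grows anticlockwise from above. Hard stops at 0 and 1.571; stays where it is left. Starts nearly or fully open, between 1.3 and 1.57.
- duty_valve_grip (a point): middle of the black lever sleeve of the initially open valve, 75 mm from the stem axis, 95 mm above the worktop. Sleeve 70 mm long (40 to 110 mm from the stem axis), 20 mm wide, 14 mm thick (88 to 102 mm high); about 4 N sideways here turns the lever.
- standby_valve: valve that is shut at the start, same make; fixed: 21 mm steel pipe rising from the worktop at its +x (68 mm out, collar 52 mm wide), bent level at height 52 mm, brass ball valve 62 mm long, hose nozzle toward its -x (77 mm out). Origin on the worktop straight below the vertical stem on which the lever turns; +z up. Only the lever is higher than 85 mm.
- standby_valve_lever (a joint): rad: 0 = fully shut, lever across the pipe (valve's +y); 1.571 = fully open, lever along the pipe, over the nozzle (valve's -x). Grows anticlockwise from above. Hard stops at 0 and 1.571; stays where it is left. Starts nearly or fully shut, between 0 and 0.2.
- standby_valve_grip (a point): middle of the black lever sleeve of the initially shut valve, 75 mm from the stem axis, 95 mm above the worktop. Sleeve 70 mm long (40 to 110 mm from the stem axis), 20 mm wide, 14 mm thick (88 to 102 mm high); about 4 N sideways here turns the lever.
- dish: bystander: round flat dish, 60 mm dia, 14 mm high, origin at the centre of its underside; leave it alone
- counter: bystander: small round push counter, 62x53x25 mm, origin at the centre of its underside; leave it alone
- bottle: bystander: white bottle with screw cap, 54 mm dia, 122 mm high, origin at the centre of its underside; leave it alone
- student_scope: obstacle, fixed: microscope between the two valves, origin on the worktop under its middle. It takes up 0.13 m toward the robot (-x), 0.14 m away from it and 0.10 m to either side, 0.45 m high: pass on the robot's side of it. To its right (-y), a fixed bench analyser 0.26 m high has its front face 0.12 m farther out (+x) than this origin

How it is judged:
On the way, in this order (a step that is already met when the one before it is completed fails the run):
1. the valve that was open is fully shut (value of joint duty_valve_lever below 0.1 rad), for 0.2 s.
2. after that, the valve that was shut is fully open (value of joint standby_valve_lever above 1.47 rad), for 0.2 s.
At the end, for the whole second after the job is handed in: The valve that was open at the start is shut (lever within 0.1 rad of its shut stop) and the other is open (lever within 0.1 rad of its open stop), both levers let go (value of joint duty_valve_lever below 0.1 rad and value of joint standby_valve_lever above 1.47 rad); the robot touches nothing.
It fails at once if a bystander (dish, counter or bottle) is shifted by more than 30 mm or the bottle is tipped over (distance of any of dish, counter, bottle from where it was at the start of the episode above 0.03 m or angle between bottle's own z axis and vertical above 0.5 rad).
It also fails if it takes over 64 s, if anything falls off the work surface, if the arm or the gripper's body presses on something with over 40 N, if the wrist force passes 120 N, or if a joint passes its speed limit or range.

## Working session

There is one attempt and no reset: what is moved stays moved. The work goes in short steps, Python scripts to look and compute and a shell command to move; the robot and the scene stay as the last step left them, time stands still between calls to the robot, and variables do not carry over. Pictures are saved under pics/ and viewed, at most 10 in all, crops included, and the job is handed in when it is done.

```bash
mkdir -p pics; cat > h.py <<'E'
import numpy as np, cv2
from workcell import readout, imaging, manip
from scipy.spatial.transform import Rotation as R
def snap(n,f):
    c=imaging.camera(n); cv2.imwrite('pics/'+f,c['color'][:,:,::-1]); return c
def P(c):
    Rm=cv2.Rodrigues(np.array(c['rvec'],float))[0]; t=np.array(c['tvec'],float).ravel()
    K=np.array([[c['fx'],0,c['cx']],[0,c['fy'],c['cy']],[0,0,1]]); return K,Rm,t
def onz(c,u,v,z):
    K,Rm,t=P(c); o=-Rm.T@t; d=Rm.T@np.linalg.solve(K,[u,v,1]); return o+d*(z-o[2])/d[2]
def px(c,p):
    K,Rm,t=P(c); q=K@(Rm@np.array(p,float)+t); return q[:2]/q[2]
def tri(c1,p1,c2,p2):
    A=[np.c_[P(c)[1],P(c)[2]] for c in(c1,c2)]; A=[P(c)[0]@a for c,a in zip((c1,c2),A)]
    X=cv2.triangulatePoints(A[0],A[1],np.array(p1,float),np.array(p2,float)).ravel(); return X[:3]/X[3]
E
python3 - <<'E'
from h import *
import pickle
s=snap('scene','s1.png');t=snap('top','t1.png')
pickle.dump((s,t),open('c.pkl','wb'))
for c in(s,t):
    K,Rm,tt=P(c);print(-Rm.T@tt,c['fx'])
o=readout.get_obs();print(o['clock'],o['position'],o['ee_rot'],R.from_quat(o['ee_rot']).as_matrix().round(3),o['ft_force'])
E
```

```text
[-0.1886618   0.26996375  1.08228415] 465.6103333372858
[0.38741866 0.18274844 1.04706148] 388.6319558518306
0.1 [ 0.19756162 -0.5926284   0.24760053] [ 9.87087431e-01  1.60181148e-01 -1.04332258e-04 -6.26800848e-04] [[ 0.949  0.316 -0.   ]
 [ 0.316 -0.949  0.001]
 [-0.    -0.001 -1.   ]] [-1.38012749  0.17436879 -0.16545434]
```

View pics/s1.png

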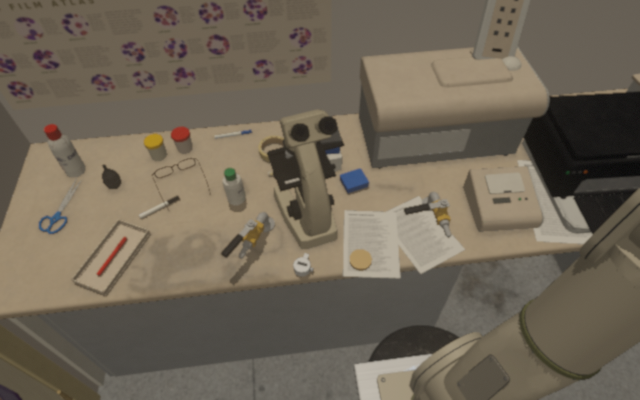

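View pics/t1.png

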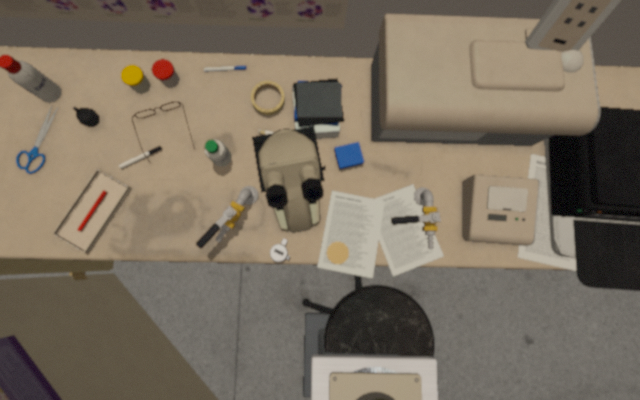

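The left valve (top view around 235,212) has its lever along the pipe, so it is the open one. The right valve (430,217) has its lever across. Next I'll enlarge both.

```bash
python3 - <<'E'
from h import *
import pickle
s,t=pickle.load(open('c.pkl','rb'))
def cr(c,u,v): return cv2.resize(c['color'][v:v+75,u:u+100,::-1],(400,300),interpolation=cv2.INTER_CUBIC)
cv2.imwrite('pics/z1.png',np.vstack([np.hstack([cr(s,205,195),cr(s,385,180)]),np.hstack([cr(t,185,180),cr(t,375,180)])]))
E
```

```text
(no output)
```

View pics/z1.png

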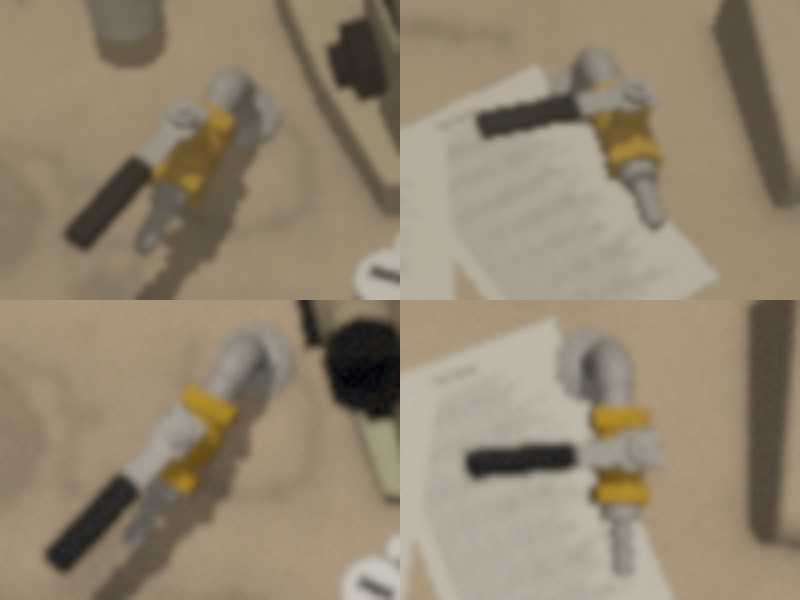

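```bash
python3 - <<'E'
from h import *
import pickle
s,t=pickle.load(open('c.pkl','rb'))
D={'L':[((251,223.75),(230,213)),((240.75,237),(217,226.25)),((232.5,245.75),(208.5,235)),((224.5,254.25),(200,244.25))],
'R':[((444,203),(435,216.75)),((428.75,207),(418.75,219.25)),((416.75,209),(405.25,220)),((405,211.25),(392,220.5))]}
for k,v in D.items():
    for a,b in v: print(k,tri(s,a,t,b).round(4),onz(s,*a,.095)[:2].round(3),onz(t,*b,.095)[:2].round(3))
# nozzle tips z~.052, pipe, bottle, scope, counter, dish
print('Lnoz',onz(t,185+33,180+60,.052),onz(s,205+36,195+61,.052))
print('Rnoz',onz(t,375+56,180+68,.052),onz(s,385+63.5,180+55,.052))
print('Rcollar',onz(t,375+46,180+15,.005),'Lcollar',onz(t,185+66,180+15,.005))
print('bottle',onz(t,212,145,.122),onz(s,230,174,.122))
print('counter',onz(t,279,254,.02),'dish',onz(t,339,253,.01))
for p in [(290,228),(258,190),(320,190)]: print('scope',onz(t,*p,.03))
o=readout.get_obs();print(o['position'])
E
```

```text
L [0.5005 0.3696 0.098 ] [0.503 0.37 ] [0.501 0.37 ]
L [0.4675 0.3984 0.0928] [0.466 0.397] [0.468 0.4  ]
L [0.4462 0.4192 0.0895] [0.442 0.418] [0.446 0.419]
L [0.4235 0.4385 0.0904] [0.421 0.438] [0.423 0.437]
R [ 0.5034 -0.1382  0.0931] [ 0.502 -0.138] [ 0.503 -0.136]
R [ 0.4964 -0.0961  0.0925] [ 0.495 -0.095] [ 0.496 -0.096]
R [ 0.4936 -0.0626  0.0933] [ 0.492 -0.062] [ 0.493 -0.062]
R [ 0.4918 -0.0305  0.0916] [ 0.489 -0.03 ] [ 0.491 -0.029]
Lnoz [0.43656921 0.40452132 0.052     ] [0.43646781 0.40318037 0.052     ]
Rnoz [ 0.42800543 -0.13757321  0.052     ] [ 0.42907172 -0.13797918  0.052     ]
Rcollar [ 0.57324717 -0.12988727  0.005     ] Lcollar [0.56181524 0.33398635 0.005     ]
bottle [0.66433845 0.41857733 0.122     ] [0.65456154 0.41803703 0.122     ]
counter [0.40539317 0.25145935 0.02      ] dish [0.41145717 0.09414179 0.01      ]
scope [0.47280038 0.22460818 0.03      ]
scope [0.57152486 0.31254285 0.03      ]
scope [0.57563368 0.14807605 0.03      ]
[ 0.19756162 -0.5926284   0.24760053]
```

```bash
python3 -m crank '[[0.38,-0.33,0,0],[0.38,-0.33,0,0],[0.38,-0.33,0,0],[0.38,-0.33,0,0],[0.38,-0.33,0,0]]' -1 40
python3 -m crank '[[0.37,-0.32,0,0],[0.37,-0.32,0,0],[0.37,-0.32,0,0],[0.37,-0.32,0,0],[0.37,-0.32,0,0]]'
python3 -m crank '[[0.2,-0.46,0,0],[0.2,-0.46,0,0],[0.2,-0.46,0,0],[0.2,-0.46,0,0],[0.2,-0.46,0,0]]'
python3 -c "
from h import *
o=readout.get_obs();print(o['joint_pos'],R.from_quat(o['ee_rot']).as_matrix().round(3))"
```

```text
clock: 0.52
position: [0.3014, -0.4168, 0.2481]
ee_rot: [0.987, 0.161, -0.0, -0.0]
ft_force: [2.1, -0.3, 1.0]
grip_width: 0.297
grasp_force: 0.0
clock: 0.93
position: [0.4015, -0.2476, 0.2483]
ee_rot: [0.987, 0.162, 0.0, -0.0]
ft_force: [0.8, 0.3, 0.5]
grip_width: -0.003
grasp_force: 0.0
clock: 1.35
position: [0.4174, -0.0485, 0.2482]
ee_rot: [0.987, 0.161, -0.0, 0.0]
ft_force: [0.5, 0.1, 0.0]
grip_width: -0.0
grasp_force: 0.0
[ 0.65832168 -0.10862596 -0.59940624  1.93224158 -0.06316378  1.29963716
 -1.16876726] [[ 0.948  0.318  0.   ]
 [ 0.318 -0.948 -0.   ]
 [-0.     0.    -1.   ]]
```

```bash
python3 -m crank '[[0.055,-0.48,0,-0.1],[0.055,-0.48,0,-0.2],[0.055,-0.48,0,-0.3],[0.055,-0.48,0,-0.4],[0.055,-0.48,0,-0.5]]'
python3 -m crank '[[0.27,-0.3,0,-0.1],[0.27,-0.3,0,-0.2],[0.27,-0.3,0,-0.3],[0.27,-0.3,0,-0.4],[0.27,-0.3,0,-0.5]]'
python3 -c "
from h import *
snap('scene','s2.png')
o=readout.get_obs();print(o['position'],o['joint_pos'],R.from_quat(o['ee_rot']).as_matrix().round(3))"
```

```text
clock: 1.77
position: [0.3764, 0.1413, 0.2484]
ee_rot: [0.91, 0.414, 0.0, 0.0]
ft_force: [-0.1, 0.2, 0.8]
grip_width: 0.0
grasp_force: 0.0
clock: 2.18
position: [0.3571, 0.3044, 0.2484]
ee_rot: [0.771, 0.637, 0.001, -0.002]
ft_force: [-0.6, -1.0, -0.4]
grip_width: 0.003
grasp_force: 0.0
[0.35797142 0.30141246 0.24805222] [ 0.25745982  0.05587056 -1.06278325  1.81409494  0.04758709  1.30048566
 -0.99994285] [[ 0.182  0.983 -0.002]
 [ 0.983 -0.182  0.002]
 [ 0.002 -0.002 -1.   ]]
```

View pics/s2.png

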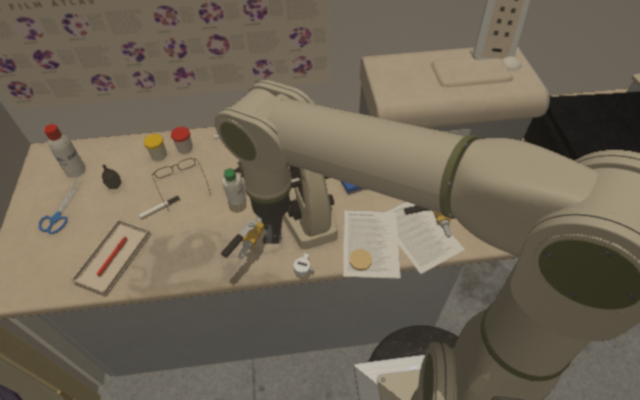

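```bash
python3 -c "
from h import *
snap('top','t2.png')"
```

```text
(no output)
```

View pics/t2.png

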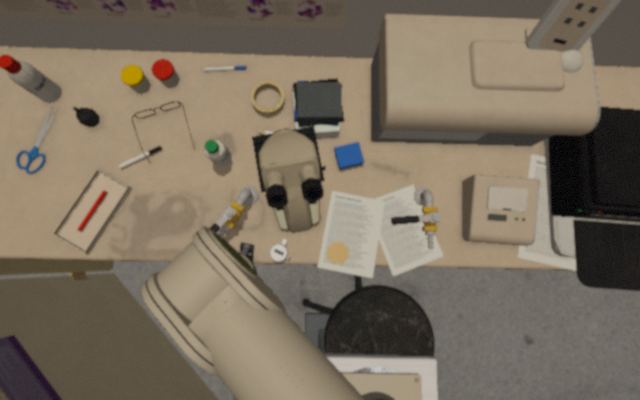

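```bash
python3 -m crank '[[0.1,0.04,0,0],[0.2,0.08,0,0],[0.2,0.08,0.1,0],[0.2,0.08,0.2,0],[0.2,0.08,0.25,0]]'
python3 -m crank '[[0,0,0.05,0],[0,0,0.1,0],[0,0,0.1,0]]'
cat >> h.py <<'E'
def plan(S,ths,r,d,sgn):
    """waypoints (deg world lever angle) -> tool-frame fractions from current pose; sgn=-1 clockwise push"""
    o=readout.get_obs(); M=R.from_quat(o['ee_rot']).as_matrix(); p=np.array(o['position'])
    print('pos',p.round(4),'F',np.round(o['ft_force'],1),'q',np.round(o['joint_pos'],2),'yaw x',np.degrees(np.arctan2(M[1,0],M[0,0])).round(1))
    for a in ths:
        t=np.radians(a); u=np.array([np.cos(t),np.sin(t)]); n=sgn*np.array([-u[1],u[0]])
        w=np.array(S)+r*u-d*n; f=M.T@np.r_[w-p[:2],0]/.4; print(a,w.round(3),f.round(3)[:2])
E
python3 -c "
from h import *
plan((.501,.370),[139,130,120,110,100,90,80,70,62,59],.075,.022,-1)"
```

```text
clock: 2.7
position: [0.4067, 0.3677, 0.1436]
ee_rot: [0.776, 0.63, -0.003, 0.0]
ft_force: [-0.6, -1.2, -0.3]
grip_width: 0.001
grasp_force: 0.0
clock: 2.95
position: [0.4066, 0.3665, 0.1045]
ee_rot: [0.776, 0.63, -0.003, 0.001]
ft_force: [-0.8, -0.5, -0.9]
grip_width: -0.001
grasp_force: 0.0
pos [0.4066 0.3665 0.1045] F [-0.8 -0.5 -0.9] q [-0.02  0.48 -0.98  1.79  0.44  1.12 -1.35] yaw x 78.1
139 [0.43  0.403] [0.1   0.038]
130 [0.436 0.413] [0.13  0.048]
120 [0.444 0.424] [0.16  0.063]
110 [0.455 0.433] [0.187 0.083]
100 [0.466 0.44 ] [0.211 0.108]
90 [0.479 0.445] [0.229 0.137]
80 [0.492 0.448] [0.243 0.168]
70 [0.506 0.448] [0.251 0.201]
62 [0.517 0.447] [0.253 0.228]
59 [0.521 0.446] [0.252 0.238]
```

```bash
python3 -m crank '[[0.05,0.02,0,0],[0.1,0.038,0,0],[0.13,0.048,0,0],[0.16,0.063,0,0],[0.187,0.083,0,0]]'
python3 -m crank '[[0.012,0.012,0,0],[0.024,0.025,0,0],[0.033,0.04,0,0],[0.042,0.054,0,0],[0.042,0.054,0,0]]'
python3 -c "
from h import *
plan((.501,.370),[90,80,70,62,59],.075,.022,-1)"
```

```text
clock: 3.37
position: [0.4552, 0.4351, 0.1091]
ee_rot: [0.776, 0.631, -0.001, 0.001]
ft_force: [-3.6, -4.5, 3.0]
grip_width: 0.0
grasp_force: 2.8
clock: 3.78
position: [0.4804, 0.4481, 0.1091]
ee_rot: [0.776, 0.631, 0.0, 0.0]
ft_force: [-1.2, -0.3, 0.1]
grip_width: 0.0
grasp_force: 0.7
pos [0.4804 0.4481 0.1091] F [-1.2 -0.3  0.1] q [-0.2   0.68 -0.89  1.49  0.54  1.23 -1.37] yaw x 78.3
90 [0.479 0.445] [-0.008 -0.002]
80 [0.492 0.448] [0.005 0.029]
70 [0.506 0.448] [0.013 0.063]
62 [0.517 0.447] [0.015 0.09 ]
59 [0.521 0.446] [0.015 0.1  ]
```

```bash
python3 -m crank '[[0,0.015,0.01,0],[0.003,0.03,0.01,0],[0.005,0.045,0.01,0],[0.007,0.06,0.01,0],[0.007,0.06,0.01,0]]'
python3 -m crank '[[0,0.01,0,0],[0.001,0.02,0,0],[0.001,0.025,0,0],[0.001,0.03,0,0],[0.001,0.03,0,0]]'
python3 -c "
from h import *
plan((.501,.370),[70,62,59,56],.075,.022,-1)
for n in('scene','top'):
    c=imaging.camera(n);u,v=px(c,(.52,.42,.1)).astype(int);x=max(u-50,0);y=max(v-40,0)
    cv2.imwrite('pics/%s3.png'%n,cv2.resize(c['color'][y:y+75,x:x+100,::-1],(400,300),interpolation=2));print(n,x,y)
cv2.imwrite('pics/z3.png',np.hstack([cv2.imread('pics/scene3.png'),cv2.imread('pics/top3.png')]))"
```

```text
clock: 4.2
position: [0.5044, 0.4464, 0.1046]
ee_rot: [0.775, 0.632, 0.0, -0.0]
ft_force: [-1.6, 0.4, 2.3]
grip_width: -0.002
grasp_force: 1.0
clock: 4.62
position: [0.5128, 0.4451, 0.1041]
ee_rot: [0.774, 0.633, -0.002, -0.001]
ft_force: [-11.6, -0.6, 3.8]
grip_width: 0.0
grasp_force: 4.6
pos [0.5128 0.4451 0.1041] F [-11.6  -0.6   3.8] q [-0.2   0.72 -0.87  1.42  0.56  1.26 -1.32] yaw x 78.5
70 [0.506 0.448] [ 0.004 -0.018]
62 [0.517 0.447] [0.005 0.009]
59 [0.521 0.446] [0.005 0.019]
56 [0.525 0.444] [0.004 0.029]
scene 181 179
top 159 164
```

View pics/z3.png

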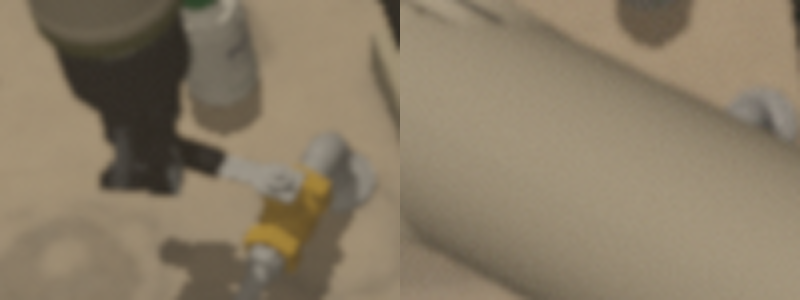

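The arm's scene view shows the lever now across the pipe, and the force has risen. I'll press a little more to confirm that it's on the stop.

```bash
python3 -m crank '[[0,0.008,0,0],[0,0.015,0,0],[0,0.015,0,0],[0,0.015,0,0],[0,0.015,0,0]]'
```

```text
clock: 5.13
position: [0.5141, 0.4457, 0.1038]
ee_rot: [0.773, 0.634, -0.004, -0.003]
ft_force: [-24.2, 0.7, 5.8]
grip_width: -0.003
grasp_force: 11.1
```

```bash
python3 -m crank '[[0,-0.07,0,0],[0,-0.14,0,0],[0,-0.14,-0.1,0],[0,-0.14,-0.2,0],[0,-0.14,-0.3,0]]'
python3 -m crank '[[0,0,-0.08,0],[-0.1,-0.04,-0.08,0],[-0.2,-0.08,-0.08,0],[-0.3,-0.12,-0.08,0],[-0.41,-0.17,-0.08,0]]'
python3 -m crank '[[-0.1,0.03,0,0],[-0.2,0.06,0,0],[-0.3,0.09,0,0],[-0.4,0.12,0,0],[-0.41,0.12,0,0]]'
python3 -c "
from h import *
import pickle
s=snap('scene','s4.png');t=snap('top','t4.png')
plan((.503,-.137),[97],.075,.06,1)
def cr(c,u,v): return cv2.resize(c['color'][v:v+75,u:u+100,::-1],(400,300),interpolation=cv2.INTER_CUBIC)
cv2.imwrite('pics/z4.png',np.vstack([np.hstack([cr(s,205,195),cr(s,385,180)]),np.hstack([cr(t,185,170),cr(t,375,180)])]))"
```

```text
clock: 5.55
position: [0.4662, 0.4539, 0.2256]
ee_rot: [0.775, 0.632, -0.0, 0.001]
ft_force: [0.9, 0.2, 0.1]
grip_width: 0.001
grasp_force: 0.0
clock: 5.97
position: [0.3731, 0.3148, 0.2555]
ee_rot: [0.775, 0.631, -0.0, 0.0]
ft_force: [-0.7, -1.9, 2.4]
grip_width: -0.002
grasp_force: 0.0
clock: 6.38
position: [0.3886, 0.1385, 0.2566]
ee_rot: [0.778, 0.628, -0.0, 0.002]
ft_force: [0.3, 0.7, -1.0]
grip_width: 0.001
grasp_force: 0.0
pos [0.388  0.1439 0.2567] F [-0.5  1.   0.6] q [ 0.54 -0.16 -0.9   1.92 -0.12  1.32 -0.53] yaw x 78.1
97 [ 0.553 -0.055] [-0.402  0.507]
```

View pics/z4.png

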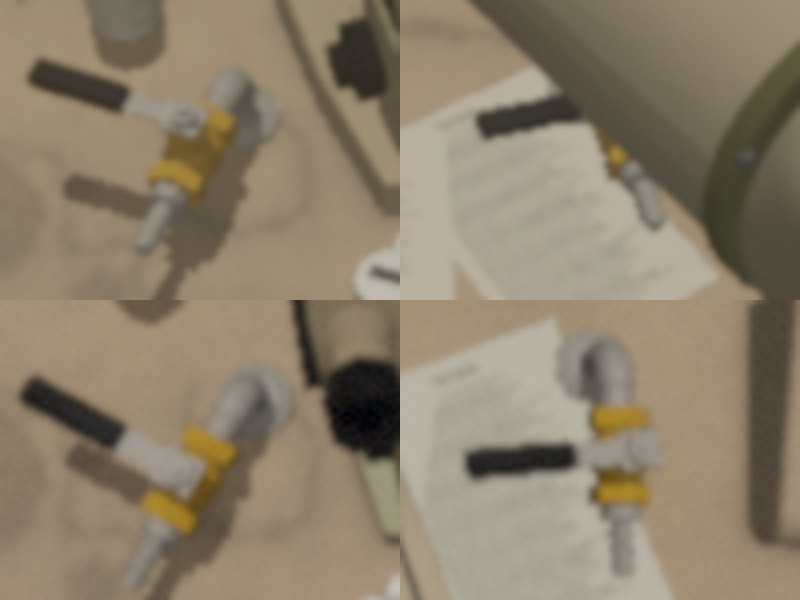

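```bash
python3 -m crank '[[-0.1,0.04,0,0],[-0.2,0.08,0,0],[-0.3,0.12,0,0],[-0.4,0.16,0,0],[-0.45,0.18,0,0]]'
python3 -m crank '[[0.02,0.1,0,0],[0.04,0.2,0,0],[0.055,0.29,0,0],[0.055,0.33,0,0],[0.055,0.33,0.1,0]]'
python3 -m crank '[[0,0,0.1,0],[0,0,0.2,0],[0,0,0.27,0],[0,0,0.27,0]]'
python3 -c "
from h import *
import pickle
plan((.503,-.137),[97,110,120,130,140,150,160,170,180,184],.075,.024,1)
_,t=pickle.load(open('c.pkl','rb'))
a=onz(t,185+180/4,170+172/4,.095)
b=onz(t,185+70/4,170+110/4,.095);print(a,b,np.degrees(np.arctan2(b[1]-.370,b[0]-.501)))"
```

```text
clock: 6.9
position: [0.4225, -0.0472, 0.2564]
ee_rot: [0.775, 0.632, -0.0, 0.001]
ft_force: [0.4, 0.9, 0.6]
grip_width: 0.003
grasp_force: 0.0
clock: 7.32
position: [0.5626, -0.0477, 0.2214]
ee_rot: [0.774, 0.633, 0.005, 0.003]
ft_force: [1.7, 0.4, -0.3]
grip_width: 0.003
grasp_force: 0.0
clock: 7.65
position: [0.5527, -0.0477, 0.1026]
ee_rot: [0.774, 0.633, -0.002, -0.003]
ft_force: [-1.0, -0.1, -1.4]
grip_width: 0.001
grasp_force: 0.0
pos [ 0.5527 -0.0477  0.1026] F [-1.  -0.1 -1.4] q [ 0.55  0.39 -0.65  1.78  0.26  1.07 -0.39] yaw x 78.5
97 [ 0.518 -0.06 ] [-0.047 -0.08 ]
110 [ 0.5   -0.058] [-0.052 -0.124]
120 [ 0.486 -0.06 ] [-0.063 -0.156]
130 [ 0.473 -0.064] [-0.08  -0.187]
140 [ 0.461 -0.07 ] [-0.101 -0.213]
150 [ 0.45  -0.079] [-0.127 -0.236]
160 [ 0.441 -0.089] [-0.156 -0.254]
170 [ 0.433 -0.1  ] [-0.188 -0.266]
180 [ 0.428 -0.113] [-0.222 -0.273]
184 [ 0.427 -0.118] [-0.236 -0.274]
[0.50076711 0.36996166 0.095     ] [0.53757491 0.43964247 0.095     ] 62.29239018775127
```

Left lever measures 62.3°, which matches its shut stop. Now I'll push the right lever.

```bash
python3 -m crank '[[-0.047,-0.04,0,0],[-0.047,-0.08,0,0],[-0.052,-0.124,0,0],[-0.063,-0.156,0,0],[-0.08,-0.187,0,0]]'
python3 -m crank '[[-0.021,-0.026,0,0],[-0.047,-0.049,0,0],[-0.076,-0.067,0,0],[-0.092,-0.073,0,0],[-0.108,-0.079,0,0]]'
python3 -c "
from h import *
plan((.503,-.137),[160,170,180,184],.075,.024,1)"
```

```text
clock: 8.07
position: [0.4788, -0.0642, 0.1115]
ee_rot: [0.774, 0.633, 0.003, 0.003]
ft_force: [8.7, -2.5, 2.0]
grip_width: -0.002
grasp_force: 8.1
clock: 8.48
position: [0.4383, -0.1009, 0.1105]
ee_rot: [0.774, 0.633, 0.002, 0.002]
ft_force: [4.4, 3.6, -0.4]
grip_width: -0.002
grasp_force: 2.3
pos [ 0.4383 -0.1009  0.1105] F [ 4.4  3.6 -0.4] q [ 0.76  0.13 -0.67  2.04  0.1   1.   -0.15] yaw x 78.5
160 [ 0.441 -0.089] [ 0.031 -0.   ]
170 [ 0.433 -0.1  ] [-0.001 -0.013]
180 [ 0.428 -0.113] [-0.035 -0.019]
184 [ 0.427 -0.118] [-0.049 -0.02 ]
```

```bash
python3 -m crank '[[-0.01,-0.005,0.01,0],[-0.02,-0.008,0.012,0],[-0.03,-0.01,0.012,0],[-0.035,-0.01,0.012,0],[-0.035,-0.01,0.012,0]]'
python3 -m crank '[[-0.007,0,0,0],[-0.014,0,0,0],[-0.014,0,0,0],[-0.014,0,0,0]]'
```

```text
clock: 8.9
position: [0.4301, -0.1142, 0.1039]
ee_rot: [0.775, 0.633, 0.0, 0.0]
ft_force: [1.5, 2.6, 1.7]
grip_width: 0.001
grasp_force: 1.4
clock: 9.23
position: [0.4299, -0.1154, 0.1039]
ee_rot: [0.773, 0.634, 0.002, -0.001]
ft_force: [4.8, 21.2, 3.3]
grip_width: 0.001
grasp_force: 10.4
```

```bash
python3 -m crank '[[0.07,0,0,0],[0.14,0,0,0],[0.14,0,-0.1,0],[0.14,0,-0.2,0],[0.14,0,-0.3,0]]'
python3 -m crank '[[0.1,0,-0.05,0],[0.2,0,-0.1,0],[0.3,0,-0.1,0],[0.3,0,-0.1,0],[0.3,0,-0.1,0]]'
python3 -c "
from h import *
s=snap('scene','s5.png');t=snap('top','t5.png')
plan((.503,-.137),[180],.075,.024,1)
cv2.imwrite('pics/z5.png',cv2.resize(np.hstack([s['color'],t['color']])[110:290,:,::-1][:, list(range(180,500))+list(range(820,1140))],(800,225)))"
```

```text
clock: 9.65
position: [0.4387, -0.0646, 0.2247]
ee_rot: [0.774, 0.633, -0.001, -0.001]
ft_force: [1.0, -1.3, 0.1]
grip_width: 0.002
grasp_force: 0.0
clock: 10.07
position: [0.4636, 0.055, 0.2639]
ee_rot: [0.773, 0.634, -0.0, 0.0]
ft_force: [-0.3, -0.5, -0.1]
grip_width: -0.001
grasp_force: 0.0
pos [0.4634 0.0516 0.2631] F [ 0.4 -0.1  0.1] q [ 0.63  0.02 -0.83  1.8   0.01  1.33 -0.41] yaw x 78.4
180 [ 0.428 -0.113] [-0.421 -0.004]
```

View pics/t5.png

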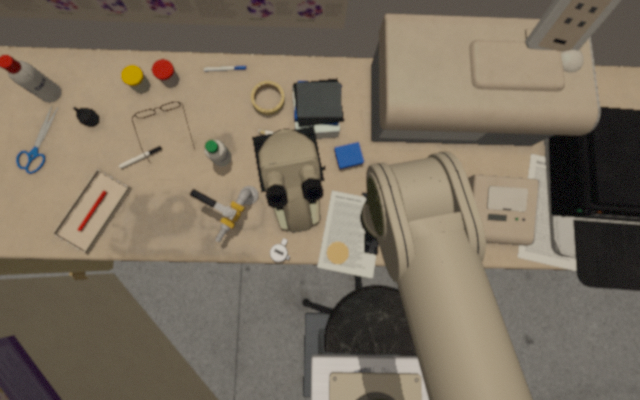

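The left lever is across its pipe (215,203), and the bottle (212,150), counter (279,252) and dish (338,252) haven't moved. The arm hides the right valve, so I'll check the scene view.

View pics/z5.png

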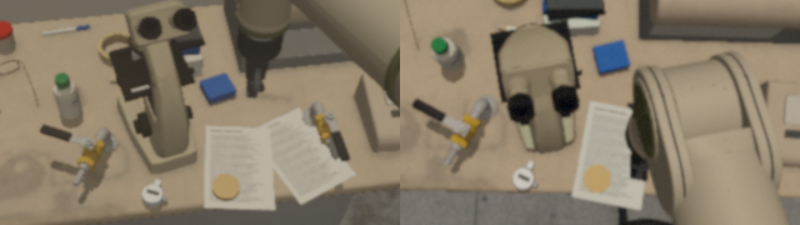

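The right lever lies over its nozzle (scene crop 340,147). It held 21 N with almost no movement, so it's on its stop, and the robot is clear of everything.

```bash
python3 -c "
from h import *
print(manip.hand_in())"
```

```text
the job is handed in; nothing more can be done
None
```

I turned the open (left) valve fully shut, then the shut (right) valve fully open, let go of both levers and handed the job in at about 10 s; in the last pictures the dish, counter and bottle stood where they started, and no verdict came back.

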